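Hang the basket of turned knobs at the blow-off stand and hold the air valve half open

TASK

Hang the metal basket of turned wooden knobs by its handle on the double hook of the blow-off stand and let go of it, with the knobs still inside; then push the spring-loaded paddle of the air valve down to half travel, where the top of its round pad is level with the top of the thin gauge pin beside it, without ever bottoming it. Finish while still holding the paddle there, because it springs back when released; leave the other things on the bench where they are.

Things in the scene. Friction and masses are not known exactly. Their poses are not given: they have to be found in the camera images.
- basket: Loose sheet-metal basket 100 (x) x 160 (y) x 60 (z) mm, walls 3 mm, about 0.4 kg plus knobs; same when turned by half a turn. Origin: centre of its underside, z up. A stiff steel handle (10 mm round bar, does not fold) rises from the middles of its short sides; its top runs straight along y, 62 mm either side of the centre, bar axis 150 mm above the underside.
- bail (a point): Centre of the basket handle's straight top bar, 150 mm above the basket's underside. Here the bar carries a wooden grip 14 mm (x) x 40 mm (y) x 18 mm (z), to be pinched across its 14 mm, from above, along the basket's x. Axes as the basket's.
- knob0: One of three turned wooden knobs standing loose in the basket, 36 mm diameter, 33 mm tall, about 25 g; origin at the centre of its foot.
- knob1: One of three turned wooden knobs standing loose in the basket, 36 mm diameter, 33 mm tall, about 25 g; origin at the centre of its foot.
- knob2: One of three turned wooden knobs standing loose in the basket, 36 mm diameter, 33 mm tall, about 25 g; origin at the centre of its foot.
- stand: Fixed stand: base 140 x 140 x 12 mm, 25 mm square post, two parallel 8 mm hook prongs 198 mm up, 38 mm either side of the middle (y), pointing along the stand's -x, roughly to the robot. Valleys 90 mm in front of the post axis; tips 115 mm in front, turned up to 214 mm (highest point). Nozzle stub to 36 mm in front, 152 mm up. Origin: centre of the base's underside; x points away from the robot.
- seat (a point): Where the handle bar's centre (point bail) rests when hung: midway between the prongs, over the valleys, 90 mm in front of the post, 195 mm above the table. Axes as the stand's; the hung basket's y is along the stand's y. Come in from the tips along the stand's +x with the bar axis at 224 mm or more and the basket's rim below the prongs (180 mm), then go down.
- valve: Fixed air valve: base 210 x 75 x 10 mm, aluminium housing 60 x 55 x 45 mm at its rear, and a steel paddle hinged 20 mm behind (+x of) the origin, 75 mm above the table, pointing along the valve's -x, roughly to the robot, with a round black rubber pad 44 mm in diameter centred 120 mm from the hinge. Origin on the table, z up.
- pad (a point): Centre of the top face of the paddle's round pad (moves with the paddle). At rest it is 109 mm above the table and 96 mm in front (-x) of the valve's origin; at half travel 85 mm above the table and 100 mm in front; at the bottom stop 61 mm above the table.
- gauge (a point): Centre of the top of the fixed gauge pin, 9 mm thick, top 85 mm above the table, standing 48 mm to the side (valve's +y) of the pad's middle. At half travel the pad's top is level with it.
- lever (a joint): Paddle angle: 0 at rest (sloping 0.2 rad up to the pad), grows as the pad is pushed down, 0.2 rad at half travel (level), 0.4 rad at the bottom stop. The spring needs about 2.5 N on the pad to start, 7.5 N at half travel, 12.5 N at the stop, and drives the paddle back when released.
- glue: Bystander: pale plastic bottle with black cap, 60 mm diameter, 160 mm tall. Origin under its centre.
- wax: Bystander: metal tin, 66 mm diameter, 70 mm tall. Origin under its centre.
- chisel: Bystander: chisel with wooden handle lying on the bench, 250 mm long, 26 mm high.
- sander: Bystander: cork sanding block 110 x 60 x 31 mm. Origin under its centre.
- mallet: Bystander: wooden mallet lying on the bench, head 100 x 130 x 80 mm, handle 150 mm clear of it.
- offcut: Bystander: wood offcut 160 x 70 x 45 mm. Origin under its centre.
- square: Bystander: try square lying flat, wooden stock 120 x 22 x 18 mm, steel blade 180 mm.
Mind the look-alikes: they are no part of the job. Leave any orange look-alike of the basket alone.

How it is judged:
By the outcome, as a careful person would: the job done as asked, in the order asked, and still so for the second after the job is handed in, while the arm keeps its last pose, push and grip.
It also fails if it takes over 58 s, if anything falls off the work surface, if the arm or the gripper's body presses on something with over 40 N, if the wrist force passes 120 N, or if a joint passes its speed limit or range.

ROBOT

A 6-joint arm with a two-finger parallel gripper is mounted at the origin on the work surface. World frame = base frame: x ahead of the robot, y to its left, z up, the work surface at z = 0. Lengths are in m, angles in rad, forces in N, time in s.
With the tool pointing down it reaches from about 0.375 to 0.9 m from the base axis. Payload 3.1 kg.
Tool frame: the origin (TCP) lies midway between the tips of the shut fingers; the grasp point (between the pads) lies 19 mm behind it; z points along the fingers, y is the line along which they close (so a half turn about z gives the same grasp; the last joint's range is limited). The gripper opens to 87 mm and grips with 3 to 60 N. Pads are 19 mm wide; open, the fingers measure 117 mm over their backs; the gripper's body (75 mm by 190 mm) begins 51 mm behind the grasp point.
Start: joints at [0.971, 0.527, 1.433, -0, 1.181, -0.178], TCP at [0.256, 0.57, 0.223] pointing down, gripper open.
Joint ranges: [-3.08, 3.08], [-0.75, 2.2], [0.22, 2.44], [-1.43, 4.57], [0, 2.65], [-2.85, 2.85]. Speed limits (rad/s): [2.79, 2.79, 3.14, 3.14, 3.14, 3.14].

INTERFACE

Orientations are given as [roll, pitch, yaw] about the fixed x, y, z axes, in that order (R = Rz(yaw) Ry(pitch) Rx(roll)).
In Python, from workcell import status, viewer, close_job gives the robot as it stands.
- The arm moves only by the tool jog_arm, never from a script. Its argument "moves" is a list of rows, each a list of 7 numbers: the shift along the tool's x, y, z in mm, then the turn, a rotation vector about the tool's x, y, z in rad, then the gripper's target within -1 to 1 (shut at 1, half-way at 0, fully open at -1). A call has 1 to 12 rows; each row is the pose to reach, as a shift and turn from the pose commanded when the call began, along the tool's axes at that moment; what a row does not reach only later rows make up. A row lasts 1/8 s, in which the tool goes at most 62.5 mm and 10.7 degrees, less where a joint would pass 70% of its speed; a pose out of reach is approached as far as the arm can. A call with a gripper value outside its range is refused whole. The fingers move at their own pace and stop on an object; "grip_force" is the grip in N (left out, the last holds). Time passes only in rows, so rows that repeat a pose let the fingers close. It gives the time, the measured TCP pose, the force, the opening and the grip force at its end, in the units of the state.
- status.get_obs(): the state, without advancing time (a new reading comes with each control period).
- viewer.capture(name): name is "scene" or "top" or "wrist"; returns the picture (384x512x3 uint8, red, green, blue); there is no depth.
- viewer.calibration(name): a dict with "K" (3x3 intrinsics, pixels), "k1" (the pictures are not rectified: a ray, as slopes to the right and down, at radius r is drawn at 1 + k1 r^2 times it, then the intrinsics apply), "world_from_camera" (4x4, takes a point from camera to world coordinates). Camera axes: x right, y down, z forward; pixel columns grow to the right and rows downward; lengths in m; the calibration is good to about 2 mm. A picture is of the moment at which its call begins: read the wrist's pose just before it. calibration takes no time and is no camera call; for the wrist camera it gives the pose at the moment of the call.
- close_job(): hands the job in; it is judged then, once.
The state is a dict: "time": time; "joint_positions": joint angles; "joint_vel": joint speeds; "joint_efforts": joint torques, N m; "tcp_pos": TCP position; "tool_rot": TCP orientation; "contact_force": force on the tool from outside, world axes, zero at the start; "ft_torque": the same for the moment, N m; "gripper_width": finger opening in m; "gripper_force": force on a finger pad.
Only numpy, scipy, OpenCV 4.12 (cv2) and the standard library are available. Lean on these libraries where they do the work, as an engineer would, in place of code of your own. Each camera call takes 0.05 s, during which the arm holds its last target. There are 200 camera calls.

## Working session

There is one attempt and no reset: what is moved stays moved. The work goes in short steps, Python scripts to look and compute and a tool call to move; the robot and the scene stay as the last step left them, time stands still between calls to the robot, and variables do not carry over. Pictures are saved under pics/ and viewed, at most 10 in all, crops included, and the job is handed in when it is done.

Besides the shell and the picture viewer there is one more tool, called as name(argument=value, ...), one argument or row to a line, values as JSON. jog_arm: Moves the arm, as the interface text tells. Its arguments: {"type":"object","properties":{"moves":{"type":"array"},"grip_force":{"type":"number"}},"required":["moves"]}

```bash
mkdir -p pics
cat > h.py <<'E'
import numpy as np, cv2
from workcell import status, viewer, close_job
def cap(n,f):
    im=viewer.capture(n); cv2.imwrite(f'pics/{f}.png',im[:,:,::-1]); return im
def ray(n,uv,c=None):
    c=c or viewer.calibration(n); K=np.array(c['K']); T=np.array(c['world_from_camera'])
    d=np.array([(uv[0]-K[0,2])/K[0,0],(uv[1]-K[1,2])/K[1,1]]); k=c['k1']; s=d.copy()
    for _ in range(30): s=d/(1+k*(s@s))
    return T[:3,3],T[:3,:3]@np.array([*s,1])
def at(n,uv,z,c=None):
    o,d=ray(n,uv,c); return o+d*(z-o[2])/d[2]
def proj(n,p,c=None):
    c=c or viewer.calibration(n); K=np.array(c['K']); T=np.array(c['world_from_camera'])
    q=T[:3,:3].T@(np.array(p)-T[:3,3]); s=q[:2]/q[2]; s=s*(1+c['k1']*(s@s)); return K[:2,:2]@s+K[:2,2]
E
python3 - <<'E'
from h import *
a=cap('scene','s0');b=cap('top','t0')
print({k:v for k,v in status.get_obs().items()})
for n in('scene','top'):print(viewer.calibration(n))
cv2.imwrite('pics/both.png',cv2.resize(a,(800,600))[:,:,::-1])
cv2.imwrite('pics/tbig.png',cv2.resize(b,(800,600))[:,:,::-1])
E
```

```text
{'time': 0.1, 'joint_positions': array([ 9.70495586e-01,  5.28391101e-01,  1.43378582e+00, -1.68669035e-05,
        1.18139691e+00, -1.78516395e-01]), 'joint_vel': array([-1.34375532e-03, -1.11040777e-03, -7.17466232e-04, -1.71188696e-03,
        4.65775265e-05,  3.85949484e-04]), 'joint_efforts': array([-1.49899465e-04, -4.40989459e+01, -1.77151036e+01,  6.35112100e-02,
        5.34151972e-02, -3.86100385e-05]), 'tcp_pos': array([0.25547234, 0.56967177, 0.22165478]), 'tool_rot': array([-3.13964019e+00, -3.36453706e-04,  2.71981440e+00]), 'contact_force': array([-0.2330625 , -0.57948883, -0.78056374]), 'ft_torque': array([-0.02759308, -0.04309352, -0.02607813]), 'gripper_force': 0.0, 'gripper_width': 0.08731021450391195}
{'K': array([[434.68333067,   0.        , 255.27101098],
       [  0.        , 434.68333067, 187.17232948],
       [  0.        ,   0.        ,   1.        ]]), 'k1': -0.009918139249636127, 'world_from_camera': array([[ 0.88852977,  0.29288455, -0.35317628,  1.05810784],
       [ 0.4583662 , -0.6008165 ,  0.65491981, -1.09396175],
       [-0.02037824, -0.74379982, -0.66809173,  1.2468122 ],
       [ 0.        ,  0.        ,  0.        ,  1.        ]])}
{'K': array([[493.04118059,   0.        , 255.42280393],
       [  0.        , 493.04118059, 191.99723379],
       [  0.        ,   0.        ,   1.        ]]), 'k1': 0.04241444138720893, 'world_from_camera': array([[ 0.01123881, -0.98371631,  0.17937646,  0.20270218],
       [-0.99993148, -0.01046869,  0.00523937, -0.00396493],
       [-0.00327622, -0.17942306, -0.98376655,  1.77953659],
       [ 0.        ,  0.        ,  0.        ,  1.        ]])}
```

View pics/both.png

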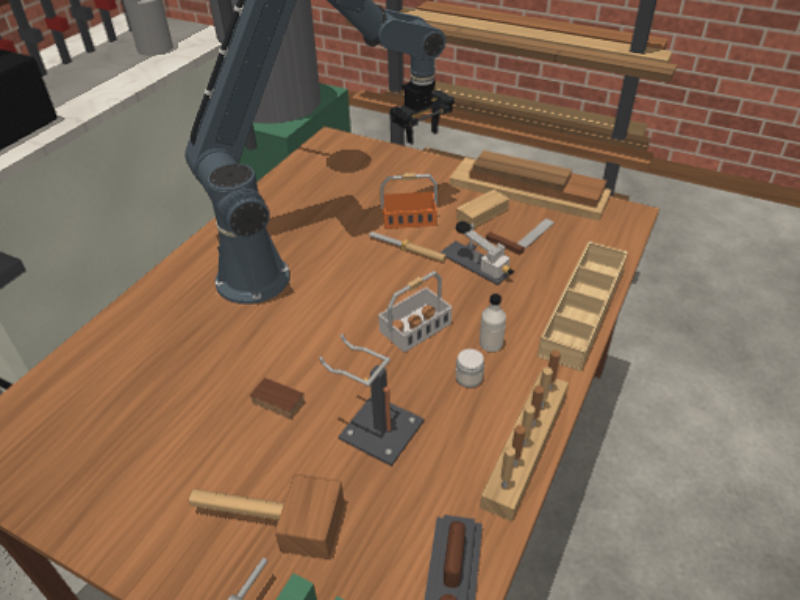

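View pics/tbig.png

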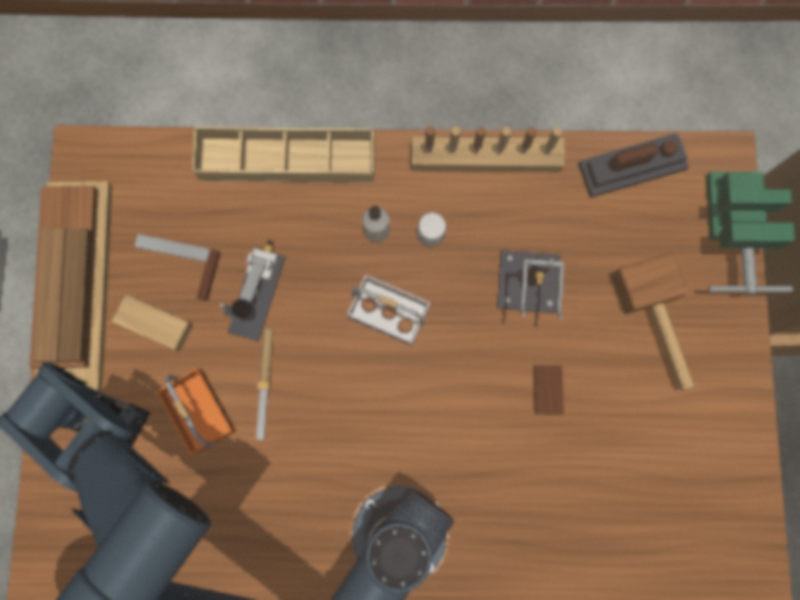

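The grey metal basket is at top (390,310) and scene (415,320). The orange look-alike at top (197,410) and scene (410,205) is not the one, because the task names a metal basket and excludes orange ones. The stand is at top (530,283) and the valve at top (255,290). I'll confirm these in one enlarged crop.

Run:
```python
import cv2,numpy as np
t=cv2.imread('pics/t0.png');s=cv2.imread('pics/s0.png')
A=cv2.resize(t[148:223,140:365],None,fx=3.5,fy=3.5,interpolation=cv2.INTER_CUBIC)
B=cv2.resize(s[170:298,200:300],None,fx=2.6,fy=2.6,interpolation=cv2.INTER_CUBIC)
C=cv2.resize(s[135:185,275:335],None,fx=6,fy=6,interpolation=cv2.INTER_CUBIC)
D=np.zeros((600,790,3),np.uint8);D[:A.shape[0],:A.shape[1]]=A;D[264:264+B.shape[0],:B.shape[1]]=B;D[264:264+C.shape[0],270:270+C.shape[1]]=C
cv2.imwrite('pics/m1.png',D);print(A.shape,B.shape,C.shape)
```

```text
(262, 788, 3) (333, 260, 3) (300, 360, 3)
```

View pics/m1.png

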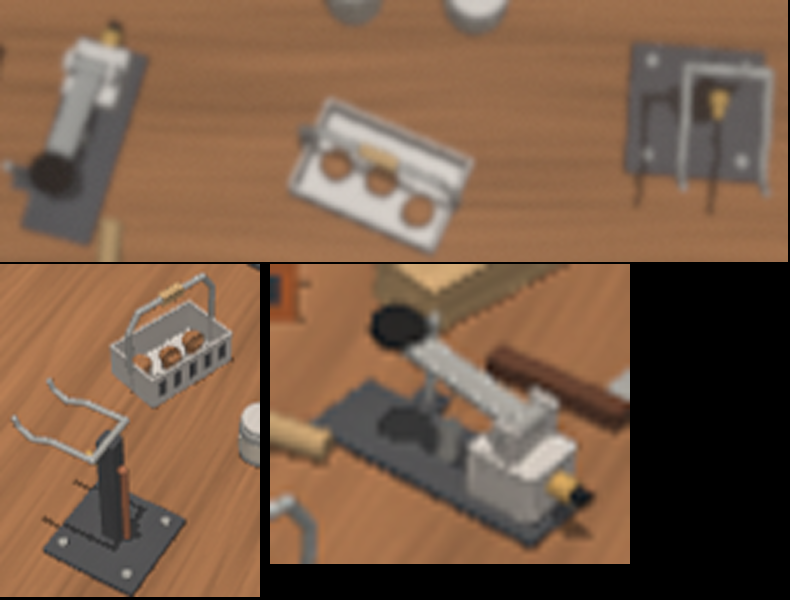

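The crop shows the grey basket with three knobs, its wooden grip at (380,156). The stand's prong tips are at (683,192) and (767,193), the valve pad at (52,173), and the pale gauge pin at (6,168).

Run:
```python
from h import *
f=lambda x,y,z:at('top',(140+(x+.5)/3.5-.5,148+(y+.5)/3.5-.5),z)
def sh(n,L):
    P=np.array([f(*p) for p in L]);print(n,P.round(3).tolist(),P.mean(0).round(4));return P
b=sh('rim',[(330,99,.06),(473,160,.06),(436,250,.06),(288,188,.06)])
d=b[0]-b[1]+b[3]-b[2];print('yaw of y',np.arctan2(d[1],d[0])-np.pi/2,[np.linalg.norm(b[i]-b[i-1]) for i in range(4)])
sh('grip',[(380,156,.159)])
s=sh('sbase',[(636,42,.012),(764,52,.012),(758,183,.012),(625,175,.012)])
d=s[0]+s[1]-s[2]-s[3];print(np.arctan2(d[1],d[0]))
t=sh('tips',[(683,192,.214),(767,193,.214)]);k=sh('back',[(686,66,.198),(770,70,.198)])
d=k.mean(0)-t.mean(0);print(np.arctan2(d[1],d[0]),np.linalg.norm(d))
v=sh('vbase',[(148,55,.01),(88,243,.01),(22,226,.01)]);d=v[0]-v[1];print(np.arctan2(d[1],d[0]),np.linalg.norm(d))
sh('pad',[(52,173,.109)]);sh('gauge',[(6,168,.085)])
```

```text
rim [[0.574, 0.083, 0.06], [0.512, -0.063, 0.06], [0.42, -0.027, 0.06], [0.481, 0.123, 0.06]] [0.4968 0.0289 0.06  ]
yaw of y -0.39394463660734425 [np.float64(0.10085612311645212), np.float64(0.15842347422476605), np.float64(0.09912672287095381), np.float64(0.16196525614101473)]
grip [[0.497, 0.029, 0.159]] [0.4972 0.0287 0.159 ]
sbase [[0.649, -0.236, 0.012], [0.639, -0.37, 0.012], [0.5, -0.36, 0.012], [0.507, -0.223, 0.012]] [ 0.5735 -0.2973  0.012 ]
-0.08117486437147309
tips [[0.457, -0.251, 0.214], [0.457, -0.327, 0.214]] [ 0.4566 -0.2891  0.214 ]
back [[0.579, -0.258, 0.198], [0.576, -0.337, 0.198]] [ 0.5775 -0.2974  0.198 ]
-0.06836394256314167 0.12226207888253633
vbase [[0.63, 0.277, 0.01], [0.43, 0.332, 0.01], [0.447, 0.401, 0.01]] [0.5021 0.3366 0.01  ]
-0.26497270056720534 0.2071483443339258
pad [[0.486, 0.351, 0.109]] [0.4859 0.3513 0.109 ]
gauge [[0.495, 0.402, 0.085]] [0.4945 0.4023 0.085 ]
```

```bash
cat >> h.py <<'E'
from scipy.spatial.transform import Rotation as Ro
def go(p,ang,lvl=True):
    s=status.get_obs(); R=Ro.from_euler('xyz',s['tool_rot']).as_matrix()
    y=np.array([np.cos(ang),np.sin(ang),0]); z=np.array([0,0,-1.]); G=np.stack([np.cross(y,z),y,z],1)
    rv=Ro.from_matrix(R.T@G).as_rotvec()
    print('shift mm',(R.T@(np.array(p)-s['tcp_pos'])*1000).round(1),'turn',rv.round(3),'| t',round(s['time'],2),'tcp',s['tcp_pos'].round(4),'F',s['contact_force'].round(1),'w',round(s['gripper_width'],4),'q',s['joint_positions'].round(2))
E
python3 -c "
from h import *
go([.497,.029,.27],-.39)"
```

```text
shift mm [-441.7 -394.5  -47.7] turn [-2.000e-03  1.000e-03  1.539e+00] | t 0.1 tcp [0.2555 0.5697 0.2217] F [-0.2 -0.6 -0.8] w 0.0873 q [ 0.97  0.53  1.43 -0.    1.18 -0.18]
```

jog_arm(
  moves=[
    [-442, -394, -47, 0, 0, 1.54, -1],
    [-442, -394, -47, 0, 0, 1.54, -1],
    [-442, -394, -47, 0, 0, 1.54, -1],
    [-442, -394, -47, 0, 0, 1.54, -1],
    [-442, -394, -47, 0, 0, 1.54, -1],
    [-442, -394, -47, 0, 0, 1.54, -1],
    [-442, -394, -47, 0, 0, 1.54, -1],
    [-442, -394, -47, 0, 0, 1.54, -1],
    [-442, -394, -47, 0, 0, 1.54, -1],
    [-442, -394, -47, 0, 0, 1.54, -1],
    [-442, -394, -47, 0, 0, 1.54, -1],
    [-442, -394, -47, 0, 0, 1.54, -1],
  ],
  grip_force=40,
)

```text
time: 1.6
tcp_pos: [0.4968, 0.0305, 0.269]
tool_rot: [-3.139, -0.0, 1.18]
contact_force: [-0.4, 0.8, -0.3]
gripper_width: 0.0868
gripper_force: 0.0
```

Run:
```python
from h import *
go([.497,.029,.14],-.39)
c=viewer.calibration('wrist');im=cap('wrist','w0')
print('pred grip px',proj('wrist',[.497,.029,.159],c),c['world_from_camera'].round(3).tolist())
for s in(-1,1):
  for t in (-1,1):
    y=np.array([-np.sin(-.39),np.cos(-.39)]);x=np.array([np.cos(-.39),np.sin(-.39)])
    print(s,t,proj('wrist',[*(np.array([.497,.029])+s*.02*y+t*.007*x),.159],c).round(0))
import pickle;pickle.dump(c,open('w0.pkl','wb'))
cv2.imwrite('pics/w0b.png',cv2.resize(im,(800,600))[:,:,::-1])
```

```text
shift mm [ -1.3   1.1 129. ] turn [-0.002 -0.    -0.001] | t 1.6 tcp [0.4968 0.0305 0.269 ] F [-0.4  0.8 -0.3] w 0.0868 q [-0.16  0.3   1.69  0.    1.16  0.23]
pred grip px [261.00278923 185.84975894] [[0.924, -0.364, -0.116, 0.528], [-0.382, -0.882, -0.275, 0.106], [-0.002, 0.298, -0.955, 0.431], [0.0, 0.0, 0.0, 1.0]]
-1 -1 [254. 205.]
-1 1 [268. 205.]
1 -1 [254. 166.]
1 1 [268. 166.]
```

View pics/w0b.png

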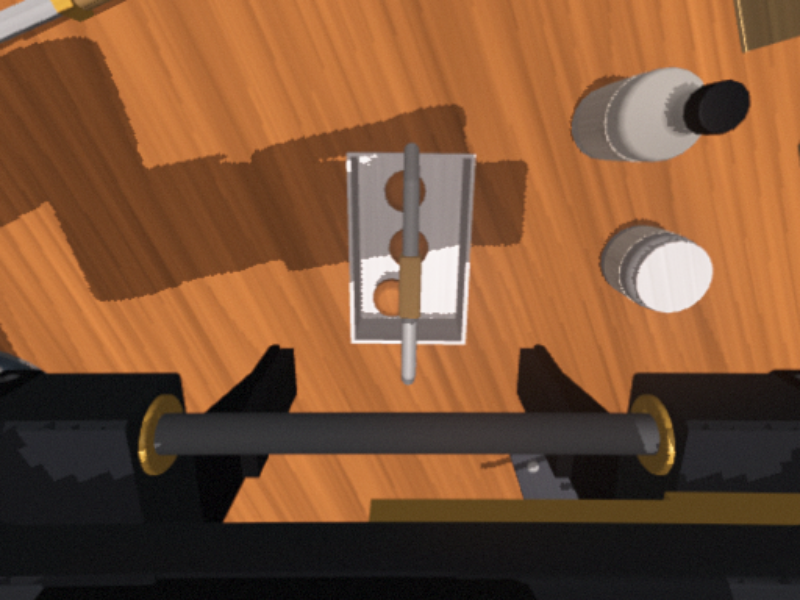

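The wrist view shows the wooden grip at (409,287), within 2 mm of the prediction, and its yaw agrees. Both fingers are clear, so I'm going down to close on it.

jog_arm(
  moves=[
    [0, 1, 50, 0, 0, 0, -1],
    [0, 1, 95, 0, 0, 0, -1],
    [0, 1, 130, 0, 0, 0, -1],
    [0, 1, 136, 0, 0, 0, -1],
    [0, 1, 136, 0, 0, 0, -1],
    [0, 1, 136, 0, 0, 0, 1],
    [0, 1, 136, 0, 0, 0, 1],
    [0, 1, 136, 0, 0, 0, 1],
    [0, 1, 136, 0, 0, 0, 1],
    [0, 1, 136, 0, 0, 0, 1],
    [0, 1, 136, 0, 0, 0, 1],
    [0, 1, 136, 0, 0, 0, 1],
  ],
  grip_force=45,
)

```text
time: 3.15
tcp_pos: [0.4987, 0.0294, 0.1335]
tool_rot: [-3.141, 0.0, 1.18]
contact_force: [-0.1, 0.2, 0.5]
gripper_width: 0.0251
gripper_force: 0.0
```

jog_arm(
  moves=[
    [0, 0, 0, 0, 0, 0, 1],
    [0, 0, 0, 0, 0, 0, 1],
    [0, 0, 0, 0, 0, 0, 1],
    [0, 0, -5, 0, 0, 0, 1],
    [0, 0, -15, 0, 0, 0, 1],
    [0, 0, -30, 0, 0, 0, 1],
    [0, 0, -50, 0, 0, 0, 1],
    [0, 0, -70, 0, 0, 0, 1],
    [0, 0, -80, 0, 0, 0, 1],
    [0, 0, -85, 0, 0, 0, 1],
  ],
)

```text
time: 4.4
tcp_pos: [0.4986, 0.0294, 0.219]
tool_rot: [3.141, -0.0, 1.18]
contact_force: [-0.0, -0.1, -6.9]
gripper_width: 0.0136
gripper_force: 45.0
```

Run:
```python
from h import *
go([.39,-.285,.235],-.075);go([.39,-.10,.235],-.075)
cap('scene','s1')
```

```text
shift mm [-332.1   19.5  -16. ] turn [ 0.    -0.    -0.316] | t 4.4 tcp [0.4986 0.0294 0.219 ] F [-0.  -0.1 -6.9] w 0.0136 q [-0.17  0.36  1.75  0.    1.03  0.23]
shift mm [-161.1  -51.   -16. ] turn [ 0.    -0.    -0.316] | t 4.4 tcp [0.4986 0.0294 0.219 ] F [-0.  -0.1 -6.9] w 0.0136 q [-0.17  0.36  1.75  0.    1.03  0.23]
```

jog_arm(
  moves=[
    [-15, -5, -2, 0, 0, -0.03, 1],
    [-45, -14, -4, 0, 0, -0.09, 1],
    [-80, -25, -4, 0, 0, -0.16, 1],
    [-115, -36, -4, 0, 0, -0.22, 1],
    [-150, -45, -4, 0, 0, -0.28, 1],
    [-185, -41, -4, 0, 0, -0.316, 1],
    [-220, -27, -4, 0, 0, -0.316, 1],
    [-255, -12, -4, 0, 0, -0.316, 1],
    [-288, 1, -4, 0, 0, -0.316, 1],
    [-314, 12, -4, 0, 0, -0.316, 1],
    [-328, 18, -4, 0, 0, -0.316, 1],
    [-332, 20, -4, 0, 0, -0.316, 1],
  ],
)

```text
time: 5.95
tcp_pos: [0.3905, -0.2854, 0.2221]
tool_rot: [-3.141, -0.001, 1.495]
contact_force: [0.1, 0.7, -5.9]
gripper_width: 0.0135
gripper_force: 45.0
```

Run:
```python
from h import *
go([.484,-.290,.223],-.075)
c=viewer.calibration('wrist');a=cap('wrist','w1');b=cap('scene','s1')
print('tips pred',[proj('wrist',p,c).round(0).tolist() for p in([.457,-.251,.214],[.457,-.327,.214],[.484,-.29,.195])])
A=cv2.resize(a,(480,360));B=cv2.resize(b[130:310,170:330],None,fx=2,fy=2)
cv2.imwrite('pics/m2.png',np.hstack([A,B])[:,:,::-1])
```

```text
shift mm [ 2.5 93.6 -1. ] turn [-0.001 -0.001 -0.001] | t 5.95 tcp [ 0.3905 -0.2854  0.2221] F [ 0.1  0.7 -5.9] w 0.0135 q [-0.86  0.34  1.78  0.    1.03 -0.79]
tips pred [[367.0, 171.0], [364.0, 281.0], [395.0, 216.0]]
```

View pics/m2.png

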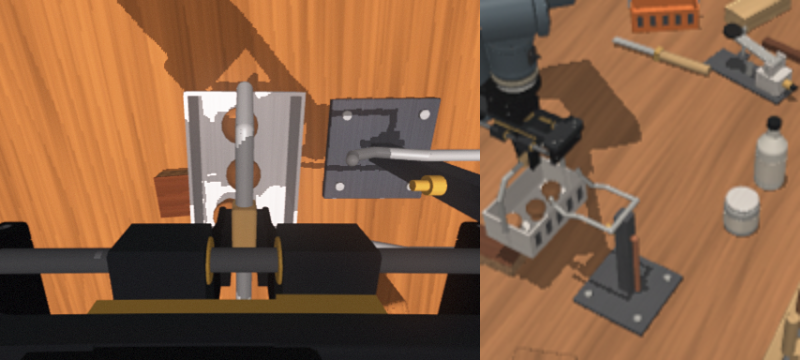

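The wrist view shows the basket held upright with the knobs in it, and the +y prong tip at (353,158) in the montage. The scene crop shows the prong tips just ahead of the bar. I'll check the stand position from this view.

Run:
```python
from h import *
c=viewer.calibration('wrist')
for n,u,v,z in [('tip',353,158,.210),('b1',331,99,.012),('b2',440,97,.012),('b3',323,197,.012),('prong back',470,155,.198),('bar',244,88,.238),('rim',305,93,.15),('rim',185,93,.15)]:
    print(n,at('wrist',((u+.5)/.9375-.5,(v+.5)/.9375-.5),z,c).round(4))
```

```text
tip [ 0.4638 -0.2503  0.21  ]
b1 [ 0.5086 -0.2228  0.012 ]
b2 [ 0.6475 -0.2316  0.012 ]
b3 [ 0.4998 -0.3593  0.012 ]
prong back [ 0.5472 -0.2575  0.198 ]
bar [ 0.3967 -0.202   0.238 ]
rim [ 0.4459 -0.2091  0.15  ]
rim [ 0.3486 -0.2017  0.15  ]
```

jog_arm(
  moves=[
    [1, 15, 5, 0, 0, 0, 1],
    [3, 35, 9, 0, 0, 0, 1],
    [3, 60, 9, 0, 0, 0, 1],
    [3, 80, 9, 0, 0, 0, 1],
    [3, 90, 9, 0, 0, 0, 1],
    [3, 93, 9, 0, 0, 0, 1],
    [3, 93, 9, 0, 0, 0, 1],
    [3, 93, 18, 0, 0, 0, 1],
    [3, 93, 28, 0, 0, 0, 1],
    [3, 93, 35, 0, 0, 0, 1],
    [3, 93, 39, 0, 0, 0, 1],
    [3, 93, 40, 0, 0, 0, 1],
  ],
)

```text
time: 7.55
tcp_pos: [0.4835, -0.2891, 0.1822]
tool_rot: [-3.141, -0.0, 1.496]
contact_force: [-0.7, -0.6, -5.5]
gripper_width: 0.0133
gripper_force: 45.0
```

Run:
```python
from h import *
go([.484,-.289,.1785],-.07)
b=cap('scene','s2')
cv2.imwrite('pics/s2c.png',cv2.resize(b[165:305,170:310],None,fx=4,fy=4,interpolation=cv2.INTER_CUBIC)[:,:,::-1])
```

```text
shift mm [0.1 0.5 3.7] turn [-0.    -0.    -0.005] | t 7.55 tcp [ 0.4835 -0.2891  0.1822] F [-0.7 -0.6 -5.5] w 0.0133 q [-0.74  0.5   1.63  0.    1.02 -0.66]
```

View pics/s2c.png

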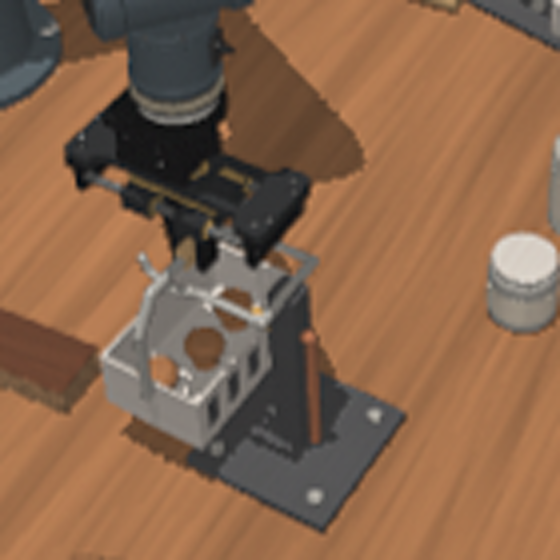

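The bar lies over the valleys between the prongs, with the tips in front of it and the knobs inside. I'm lowering the last few millimetres.

jog_arm(
  moves=[
    [0, 0, 2, 0, 0, 0, 1],
    [0, 0, 3, 0, 0, 0, 1],
    [0, 0, 4, 0, 0, 0, 1],
    [0, 0, 4, 0, 0, 0, 1],
  ],
)

```text
time: 8.1
tcp_pos: [0.4849, -0.2898, 0.18]
tool_rot: [3.138, 0.002, 1.496]
contact_force: [0.5, 1.6, 5.2]
gripper_width: 0.0134
gripper_force: 45.0
```

jog_arm(
  moves=[
    [0, 0, 0, 0, 0, 0, 0.4],
    [0, 0, 0, 0, 0, 0, 0.4],
    [0, 0, 0, 0, 0, 0, 0.4],
    [0, 0, 0, 0, 0, 0, 0.4],
    [0, 0, -5, 0, 0, 0, 0.4],
    [0, 0, -15, 0, 0, 0, 0.4],
    [0, 0, -30, 0, 0, 0, 0.4],
    [0, 0, -55, 0, 0, 0, 0.4],
    [0, 0, -80, 0, 0, 0, 0.4],
    [0, 0, -90, 0, 0, 0, 0.4],
  ],
)

```text
time: 9.35
tcp_pos: [0.4845, -0.2898, 0.2712]
tool_rot: [3.138, 0.003, 1.496]
contact_force: [0.2, 0.9, -0.2]
gripper_width: 0.0261
gripper_force: 0.0
```

Run:
```python
from h import *
go([.46,.0,.27],.6);go([.486,.351,.20],.6)
b=cap('scene','s3');w=cap('wrist','w3')
A=cv2.resize(b[165:305,170:310],None,fx=2.8,fy=2.8,interpolation=cv2.INTER_CUBIC);B=cv2.resize(w,(400,300));B=cv2.copyMakeBorder(B,0,92,0,0,0)
cv2.imwrite('pics/s3c.png',np.hstack([A,B])[:,:,::-1])
```

```text
shift mm [287.2 -46.1   0.3] turn [ 0.002  0.004 -0.675] | t 9.35 tcp [ 0.4845 -0.2898  0.2712] F [ 0.2  0.9 -0.2] w 0.0261 q [-0.74  0.39  1.53 -0.    1.22 -0.66]
shift mm [639.3 -46.7  69.3] turn [ 0.002  0.004 -0.675] | t 9.35 tcp [ 0.4845 -0.2898  0.2712] F [ 0.2  0.9 -0.2] w 0.0261 q [-0.74  0.39  1.53 -0.    1.22 -0.66]
```

View pics/s3c.png

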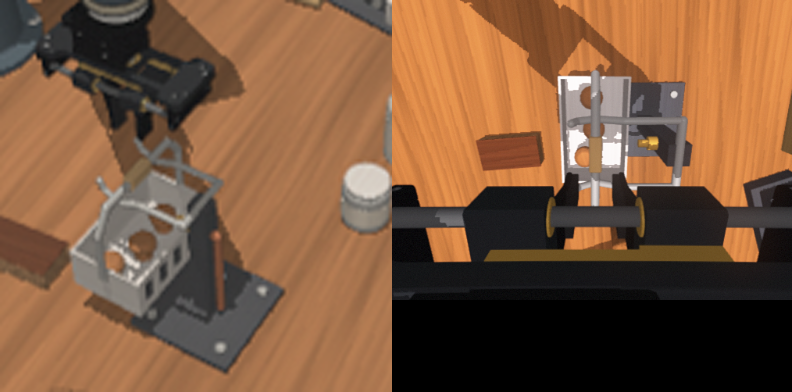

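The basket hangs on both prongs, released, with all three knobs inside. Next I'm moving over the valve with the fingers shut.

jog_arm(
  moves=[
    [30, -2, 0, 0, 0, -0.05, 0.4],
    [85, -6, 0, 0, 0, -0.2, 1],
    [145, -11, 0, 0, 0, -0.35, 1],
    [205, -15, 0, 0, 0, -0.5, 1],
    [265, -20, 0, 0, 0, -0.675, 1],
    [325, -24, 0, 0, 0, -0.675, 1],
    [385, -28, 0, 0, 0, -0.675, 1],
    [445, -32, 0, 0, 0, -0.675, 1],
    [505, -37, 0, 0, 0, -0.675, 1],
    [565, -41, 0, 0, 0, -0.675, 1],
    [620, -46, 10, 0, 0, -0.675, 1],
    [639, -47, 20, 0, 0, -0.675, 1],
  ],
)

```text
time: 10.95
tcp_pos: [0.4835, 0.3543, 0.2471]
tool_rot: [-3.14, -0.001, 2.174]
contact_force: [-0.5, -0.3, -0.2]
gripper_width: 0.0003
gripper_force: 0.0
```

jog_arm(
  moves=[
    [0, 0, 0, 0, 0, 0, 1],
    [0, 0, 0, 0, 0, 0, 1],
  ],
)

```text
time: 11.2
tcp_pos: [0.4846, 0.35, 0.2482]
tool_rot: [-3.14, 0.001, 2.17]
contact_force: [-1.3, 0.1, 0.1]
gripper_width: 0.0007
gripper_force: 0.0
```

Run:
```python
from h import *
go([.483,.352,.12],.6)
c=viewer.calibration('wrist');w=cap('wrist','w4');t=cap('top','t4')
print('pad,gauge',proj('wrist',[.486,.351,.109],c),proj('wrist',[.4945,.402,.085],c))
cv2.imwrite('pics/w4b.png',cv2.resize(w,(800,600))[:,:,::-1])
```

```text
shift mm [  2.6  -0.  128.2] turn [-0.002  0.001 -0.001] | t 11.2 tcp [0.4846 0.35   0.2482] F [-1.3  0.1  0.1] w 0.0007 q [ 0.44  0.46  1.47 -0.    1.21 -0.16]
pad,gauge [262.1024672  176.66630465] [294.47248608 138.20422895]
```

View pics/w4b.png

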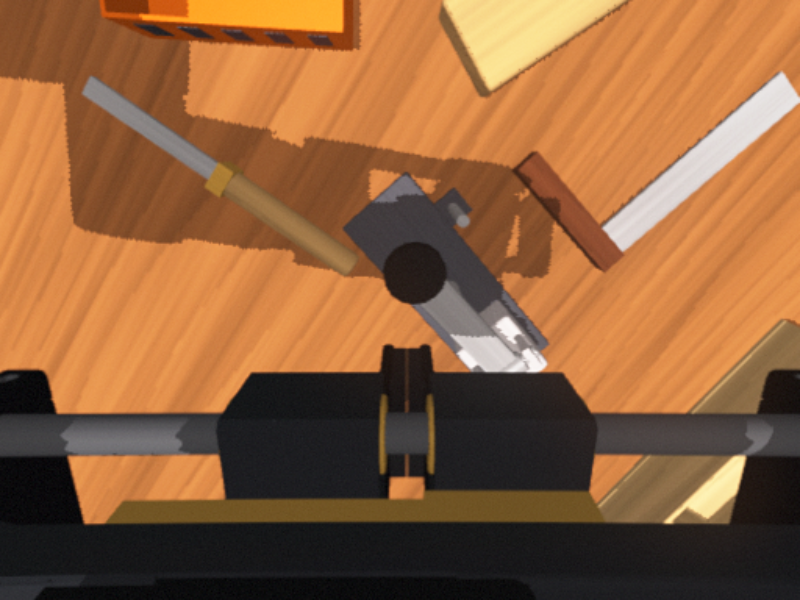

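The pad is at (415,273) and the gauge pin's top at (459,214), both within about 3 mm of the estimate.

Run:
```python
from h import *
c=viewer.calibration('wrist')
p=at('wrist',(265.3,174.4),.109,c);g=at('wrist',(293.5,137),.085,c);print(p,g)
# half-travel pad = gauge - 48mm*yv
yv=np.array([-np.sin(-.265),np.cos(-.265),0]);print('from gauge',g-.048*yv,'dist',np.linalg.norm((g-p)[:2]))
xv=np.array([.965,-.262,0]);q=p-.004*xv;print('half',q)
go([q[0],q[1],.120],.6)
```

```text
[0.48818407 0.3548964  0.109     ] [0.49371046 0.40252212 0.085     ]
from gauge [0.48113882 0.35619768 0.085     ] dist 0.04794528151020242
half [0.48432407 0.3559444  0.109     ]
shift mm [  5.4   2.7 128.9] turn [-0.     0.    -0.002] | t 11.3 tcp [0.4851 0.35   0.2489] F [-0.4  0.8  0.2] w 0.0004 q [ 0.44  0.46  1.47 -0.    1.21 -0.16]
```

jog_arm(
  moves=[
    [5, 3, 40, 0, 0, 0, 1],
    [5, 3, 85, 0, 0, 0, 1],
    [5, 3, 115, 0, 0, 0, 1],
    [5, 3, 128, 0, 0, 0, 1],
    [5, 3, 135, 0, 0, 0, 1],
    [5, 3, 142, 0, 0, 0, 1],
    [5, 3, 149, 0, 0, 0, 1],
    [5, 3, 154, 0, 0, 0, 1],
    [5, 3, 157, 0, 0, 0, 1],
    [5, 3, 157, 0, 0, 0, 1],
    [5, 3, 157, 0, 0, 0, 1],
  ],
)

```text
time: 12.68
tcp_pos: [0.4838, 0.3579, 0.0919]
tool_rot: [-3.141, -0.001, 2.171]
contact_force: [-2.8, 2.2, 5.5]
gripper_width: 0.0007
gripper_force: 2.6
```

```bash
python3 -c "
from h import *
for i in range(3): cap('scene','x%d'%i);go([.4835,.356,.085],.6)"
```

```text
shift mm [-1.5 -1.3  6.9] turn [-0.    -0.001  0.   ] | t 12.72 tcp [0.4838 0.3579 0.0919] F [-3.3  2.4  5.4] w 0.0007 q [ 0.45  0.67  1.6   0.    0.88 -0.15]
shift mm [-1.4 -1.3  6.9] turn [-0.    -0.001 -0.   ] | t 12.78 tcp [0.4837 0.3579 0.0919] F [-4.   1.5  5. ] w 0.0002 q [ 0.45  0.67  1.6   0.    0.88 -0.15]
shift mm [-1.4 -1.3  6.9] turn [-0.    -0.001  0.   ] | t 12.82 tcp [0.4838 0.3579 0.0919] F [-3.   1.6  5.5] w 0.0005 q [ 0.45  0.67  1.6   0.    0.88 -0.15]
```

jog_arm(
  moves=[
    [0, 0, 3, 0, 0, 0, 1],
    [0, 0, 5, 0, 0, 0, 1],
    [-1, -1, 7, 0, 0, 0, 1],
    [-1, -1, 7, 0, 0, 0, 1],
    [-1, -1, 7, 0, 0, 0, 1],
  ],
)

```text
time: 13.45
tcp_pos: [0.4842, 0.3572, 0.0854]
tool_rot: [3.14, -0.001, 2.171]
contact_force: [-4.2, 3.3, 6.8]
gripper_width: 0.0002
gripper_force: 3.5
```

Run:
```python
from h import *
for i in range(3):
    b=cap('scene','y%d'%i);go([.4835,.356,.085],.6)
w=cap('wrist','w5')
c=[.4835,.356,.085];g=[.4937,.4025,.085]
u,v=proj('scene',c).astype(int);print(u,v,proj('scene',g))
A=cv2.resize(b[v-30:v+30,u-40:u+40],None,fx=5,fy=5,interpolation=cv2.INTER_CUBIC)
B=cv2.resize(w,(400,300))
cv2.imwrite('pics/m5.png',np.hstack([A,B])[:,:,::-1])
```

```text
shift mm [-0.6 -1.2  0.4] turn [ 0.002 -0.001 -0.   ] | t 13.5 tcp [0.4841 0.3572 0.0855] F [-2.6  2.1  6.7] w 0.0008 q [ 0.45  0.68  1.6   0.    0.86 -0.15]
shift mm [-0.7 -1.2  0.4] turn [ 0.002 -0.001 -0.   ] | t 13.55 tcp [0.4841 0.3572 0.0855] F [-4.2  2.6  8.1] w 0.0006 q [ 0.45  0.68  1.6   0.    0.86 -0.15]
shift mm [-0.7 -1.2  0.4] turn [ 0.002 -0.001 -0.   ] | t 13.6 tcp [0.4841 0.3572 0.0854] F [-2.7  2.3  7.4] w 0.0002 q [ 0.45  0.68  1.6   0.    0.86 -0.15]
295 147 [301.51901943 142.67113831]
```

View pics/m5.png

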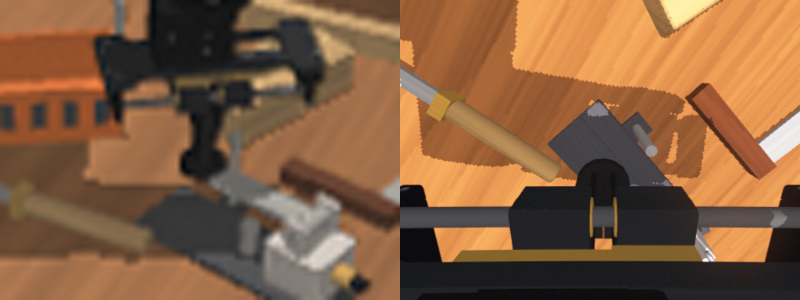

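The fingers press on the middle of the pad at z = 85.4 mm with Fz about 7.4 N, which is what half travel calls for. One last look at the basket.

Run:
```python
import cv2
b=cv2.imread('pics/y2.png');cv2.imwrite('pics/z.png',cv2.resize(b[100:320,150:400],None,fx=2.6,fy=2.6))
```

```text
(no output)
```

View pics/z.png

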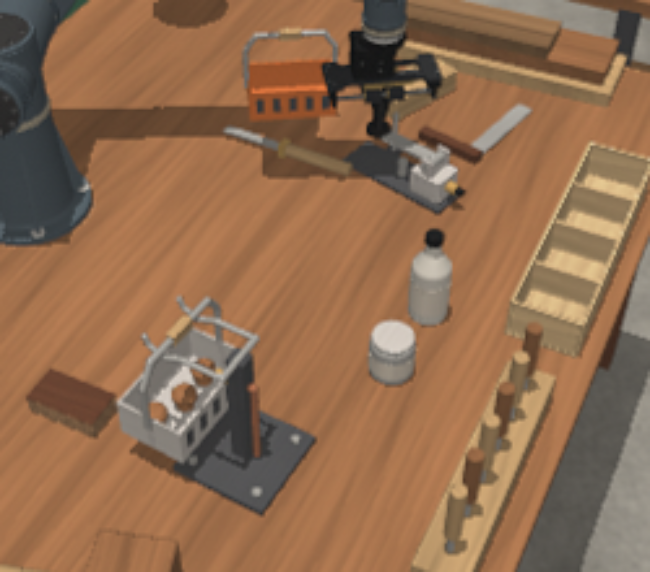

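The basket still hangs at (185,380) with its knobs inside, and the other things are where they were. Handing in.

```bash
python3 -c "
from h import *
print(close_job())"
```

```text
the job is handed in; nothing more can be done
None
```

I hung the basket on the double hook with its three knobs inside and let go of it, then handed the job in at about 13.6 s while holding the paddle at half travel (85.4 mm measured, gauge pin 85 mm).

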